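# Seat the resin vat and nip up its clamp knob

## Robot

A 6-joint arm with a two-finger parallel gripper is mounted at the origin on the work surface. World frame = base frame: x ahead of the robot, y to its left, z up, the work surface at z = 0. Lengths are in m, angles in rad, forces in N, time in s.
With the tool pointing down it reaches from about 0.35 to 0.925 m from the base axis. Payload 6.4 kg.
Tool frame: the origin (TCP) lies on the centre line of the jaws, within the pads' length; the fingertips stand 8 mm ahead of it and the grasp point (between the pads) lies 11 mm behind it (env.tip_extent is the distance from the TCP to the fingertips, in m); x points along the fingers, y is the direction in which the jaws open and shut, and the axes are right-handed (so a half turn about x gives the same grasp; the last joint's range is limited). The gripper opens to 85 mm and grips with 20 to 120 N. Pads are 22 mm wide; open, the fingers measure 114 mm over their backs; the gripper's body (76 mm by 85 mm) begins 54 mm behind the grasp point. The pads swing forward as they close: fully open they stand 13 mm farther back than shut.
Start: joints at [-1.308, 0.245, 1.558, -0, 1.339, -0.174], TCP at [0.275, -0.589, 0.239] pointing down, gripper open.
Joint ranges: [-3.13, 3.13], [-1.02, 2.26], [0.13, 2.54], [-0.95, 4.09], [0.21, 2.88], [-2.74, 2.74]. Speed limits (rad/s): [2.57, 2.57, 3.14, 3.14, 3.14, 3.14].

## Interface

Orientations are given as a unit quaternion [x, y, z, w].
In Python, from rig import env gives the robot as it stands. The module is installed in compiled form; this text tells all that it offers.
- The arm moves only by the shell command python3 -m jog 'ROWS'. ROWS is JSON, a list of rows, each a list of 7 numbers: the shift along the tool's x, y, z in m, then the turn, a rotation vector about the tool's x, y, z in degrees, then the opening in per cent of the stroke, from 0 (shut) to 100 (fully open). In form: [[tx, ty, tz, ax, ay, az, fingers], ...]. A call has exactly 10 rows; each row is the pose to reach, as a shift and turn from the pose commanded when the call began, along the tool's axes at that moment; what a row does not reach only later rows make up. A row lasts 1/10 s, in which the tool goes at most 50 mm and 8.59 degrees, less where a joint would pass 70% of its speed; a pose out of reach is approached as far as the arm can. A call with a gripper value outside its range is refused whole. The fingers move at their own pace and stop on an object; the grip force is fixed at half the most. Time passes only in rows, so rows that repeat a pose let the fingers close, or fill a call up. It gives the time, the measured TCP pose, the force and the opening at its end, in the units of the state.
- env.read_state(): the state, without advancing time (a new reading comes with each control period).
- env.snapshot(name): name is "scene" or "side" or "wrist"; returns a dict with "pixels" (400x640x3 uint8, red, green, blue), "z_map" (400x640 float32, m along the optical axis (not along the pixel's ray), 0 where there is no reading), "mtx" (3x3 intrinsics, pixels), "dist_coeffs" ([k1, k2, p1, p2, k3] as OpenCV has them; the pictures are not rectified), "position" and "attitude" of the camera in the world; the wrist camera has in their place "hand_eye" (4x4, takes a point from camera to tool coordinates, whose origin is the TCP and whose axes are the tool frame's). Camera axes: x right, y up, looking along -z (the intrinsics and any distortion apply to the point x, -y, -z); pixel columns grow to the right and rows downward; lengths in m; the calibration is good to about 2 mm. A picture is of the moment at which its call begins: read the wrist's pose just before it.
- env.hand_in(): hands the job in, once; it reports no verdict.
The state is a dict: "time_s": time; "joints": joint angles; "qvel": joint speeds; "effort": joint torques, N m; "position": TCP position; "tool_rot": TCP orientation; "force": force on the tool from outside, world axes, zero at the start; "ft_torque": the same for the moment, N m; "finger_gap": finger opening in m.
Only numpy, scipy, OpenCV 4.12 (cv2) and the standard library are available. Lean on these libraries where they do the work, as an engineer would, in place of code of your own. Each camera call takes 0.05 s, during which the arm holds its last target. There are 200 camera calls.

## Task

Push the resin vat gently back until it is fully home against its rear stops. Then turn the wing knob of its clamp clockwise until it goes snug (the resistance jumps), give it a further 30 degrees and no more, and let go. Leave the bottle, the beaker and the scraper where they stand.

Things in the scene. Friction and masses are not known exactly. Their poses are not given: they have to be found in the camera images.
- printer: Desktop resin printer, fixed to the bench, without cover and build platform: black housing 250 (x) x 270 (y) x 150 mm high, origin under its centre, x from its front to its rear, z up. A column 74 mm wide rises 295 mm above the deck at the rear, from 78 mm behind the centre; an empty bracket near its top reaches to 55 mm behind the centre, 230 mm above the deck.
- vat_seat (a point): Point on the printer's deck (150 mm above the bench) under the centre of the vat when the vat is fully home. x points to the rear, the way the vat is pushed; y to the left. Two fixed rear stops, 55 mm to either side of the middle, 22 mm high, end the push.
- vat: Loose empty resin vat, 0.45 kg, open aluminium frame 130 (x) x 165 (y) x 28 mm high, walls 8 mm, with an 18 mm wide, 12 mm thick flange along each side. Origin under its centre, x to the rear. The left flange runs under a fixed lip, the right one under the clamp pad; 3 mm play to each side. It starts 12 to 24 mm short of home.
- vat_center (a point): Centre of the vat, half-way up (14 mm above its underside). Fully home when it lies over vat_seat.
- vat_front (a point): Middle of the outer face of the vat's front wall (the face towards the robot), 20 mm above the deck. Push here, towards +x of vat_seat. Sliding takes 2 to 5 N; at the stops the force climbs steeply. Over 30 N on the vat is too rough.
- clamp: The vat's clamp, on the deck's right side: aluminium bracket whose arm (top 42 mm above the deck) reaches over the vat's right flange, with a vertical screw, the wing knob on top and a rubber pad below. Origin on the screw axis at deck height. At snug the pad meets the flange; the knob's direction at that moment differs every time and is not seen beforehand, only felt.
- knob_grip (a point): On the axis of the black wing knob: wing 46 mm long (this point's x), 12 thick, 28 high; the point is 12 mm below its top, 26 mm above the arm. Clockwise from above tightens; it sinks 1.5 mm per radian and stays where left. It runs free (0.05 N m) for 17 to 80 degrees, then the moment jumps to 0.3 N m turning (about 0.2 held still), 0.4 at 30 degrees more.
- bottle: Bystander: closed grey bottle, 72 mm across, 190 mm high, left of the printer; origin under its centre.
- beaker: Bystander: white plastic beaker, 64 mm across, 85 mm high, right of the printer; origin under its centre.
- scraper: Bystander: scraper with wooden handle, 200 mm long, lying on the bench right of the printer; origin under its middle.
Not all that is in view belongs to the job. What is shaped like the vat but blue or turquoise is not meant.

How it is judged:
By the outcome, as a careful person would: the job done as asked, in the order asked, and still so for the second after the job is handed in, with the robot touching nothing.
It also fails if it takes over 72 s, if anything falls off the work surface, if the arm or the gripper's body presses on something with over 40 N, if the wrist force passes 120 N, or if a joint passes its speed limit or range.

## Working session

There is one attempt and no reset: what is moved stays moved. The work goes in short steps, Python scripts to look and compute and a shell command to move; the robot and the scene stay as the last step left them, time stands still between calls to the robot, and variables do not carry over. Pictures are saved under pics/ and viewed, about 8 in all and at most 12, crops included, and the job is handed in when it is done.

```bash
mkdir -p pics
cat > h.py <<'E'
import numpy as np, cv2
from rig import env
from scipy.spatial.transform import Rotation as R
def snap(n,fn=None):
    st=env.read_state(); s=env.snapshot(n)
    if 'hand_eye' in s:
        T=np.eye(4);T[:3,:3]=R.from_quat(st['tool_rot']).as_matrix();T[:3,3]=st['position'];s['T']=T@np.array(s['hand_eye'])
    else:
        T=np.eye(4);a=np.array(s['attitude'])
        T[:3,:3]=a if a.shape==(3,3) else R.from_quat(a).as_matrix();T[:3,3]=s['position'];s['T']=T
    if fn: cv2.imwrite('pics/'+fn+'.png',s['pixels'][...,::-1]); np.savez('pics/'+fn+'.npz',z=s['z_map'],m=s['mtx'],d=s['dist_coeffs'],T=s['T'],p=s['pixels'])
    return s
def load(fn): return np.load('pics/'+fn+'.npz')
def pt(q,u,v,zw=None):
    "pixel -> world by depth, or on plane z=zw"
    x,y=cv2.undistortPoints(np.array([[[u,v]]],float),np.array(q['m']),np.array(q['d']))[0,0]
    T=q['T']; d=np.array([x,-y,-1.])
    if zw is None:
        k=np.array(q['z'])[int(v)-1:int(v)+2,int(u)-1:int(u)+2]; k=np.median(k[k>0]) if (k>0).any() else np.nan
    else: k=(zw-T[2,3])/(T[:3,:3]@d)[2]
    return T[:3,:3]@(d*k)+T[:3,3]
def st():
    s=env.read_state(); print({k:np.round(s[k],4).tolist() for k in s})
E
python3 -c "
from h import *
st()
for n in ['scene','side']: snap(n,n+'0'); 
for n in ['scene0','side0']: print(load(n)['T'].round(3).tolist())"
```

```text
{'time_s': 0.0, 'joints': [-1.3081, 0.2458, 1.559, 0.0, 1.3387, -0.1741], 'qvel': [0.0023, -0.0012, -0.0001, -0.0021, -0.002, -0.0005], 'effort': [0.0008, -42.951, -32.6128, -0.0001, 0.0053, -0.0], 'position': [0.2748, -0.5884, 0.2382], 'tool_rot': [-0.6903, -0.1539, 0.6903, -0.1525], 'force': [-0.7171, 0.7528, -0.0334], 'ft_torque': [-0.0065, -0.002, 0.0344], 'finger_gap': 0.0851}
[[0.855, -0.434, 0.283, 0.871], [0.518, 0.73, -0.446, -0.661], [-0.013, 0.528, 0.849, 1.322], [0.0, 0.0, 0.0, 1.0]]
[[-0.955, 0.191, -0.226, 0.254], [-0.296, -0.644, 0.706, 0.75], [-0.011, 0.741, 0.672, 0.916], [0.0, 0.0, 0.0, 1.0]]
```

View pics/scene0.png

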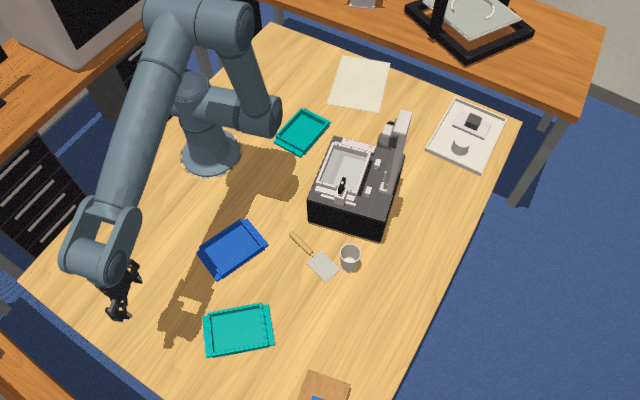

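View pics/side0.png

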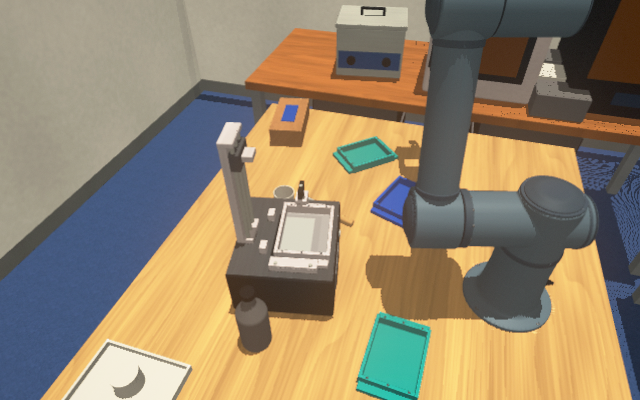

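The scene view shows the printer at about (357,185), the vat at (347,165) and the knob at (342,185). The side view shows the knob at (301,190) and the vat at (303,235), with the bottle at (253,325) left of the printer. I'll enlarge both.

```bash
python3 -c "
from h import *
a=cv2.imread('pics/scene0.png')[120:245,300:415]; b=cv2.imread('pics/side0.png')[170:315,225:350]
cv2.imwrite('pics/c1.png',np.hstack([cv2.resize(a,None,fx=3.4,fy=3.4,interpolation=3)[:425,:391],cv2.resize(b,None,fx=3.2,fy=3.2,interpolation=3)[:425,:400]]))
q=load('scene0')
for u,v in [(342,180),(342,185),(347,172),(320,185),(372,215),(388,190),(375,225)]: print(u,v,pt(q,u,v).round(4))
q=load('side0')
for u,v in [(301,190),(301,183),(303,235),(238,265),(332,275),(253,300)]: print(u,v,pt(q,u,v).round(4))
"
```

```text
342 180 [0.5464 0.0021 0.2293]
342 185 [ 0.5546 -0.0123  0.2281]
347 172 [0.5224 0.0828 0.1531]
320 185 [ 0.4787 -0.0091  0.1649]
372 215 [ 0.6607 -0.0131  0.1497]
388 190 [0.6663 0.0761 0.1721]
375 225 [ 0.6786 -0.0213  0.1173]
301 190 [0.5401 0.0112 0.2304]
301 183 [ 0.5484 -0.013   0.2316]
303 235 [0.512  0.0867 0.1535]
238 265 [0.6263 0.2165 0.1507]
332 275 [0.4105 0.1818 0.151 ]
253 300 [0.5474 0.3044 0.168 ]
```

View pics/c1.png

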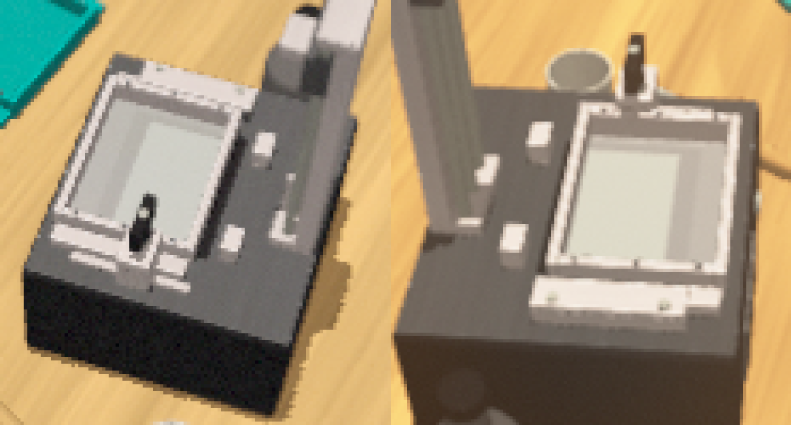

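```bash
cat >> h.py <<'E'
def cloud(q):
    z=np.array(q['z']); h,w=z.shape; uv=np.stack(np.meshgrid(np.arange(w),np.arange(h)),-1).reshape(-1,1,2).astype(float)
    xy=cv2.undistortPoints(uv,np.array(q['m']),np.array(q['d']))[:,0]; k=z.ravel()
    P=np.c_[xy[:,0]*k,-xy[:,1]*k,-k]@q['T'][:3,:3].T+q['T'][:3,3]; P[k<=0]=np.nan
    return P
E
python3 - <<'E'
from h import *
for n in ['scene0','side0']:
    q=load(n);P=cloud(q); c=(abs(P[:,0]-.56)<.25)&(abs(P[:,1]-.08)<.25)
    print(n,'corners', [pt(q,u,v,.15).round(4).tolist() for u,v in ([(332.4,136.2),(307.4,199.4),(385.3,220.6)] if n=='scene0' else [(226,274.7),(334,280.3),(338.8,201)])])
    for lo,hi in [(.145,.157),(.172,.184),(.21,.245)]:
        S=P[c&(P[:,2]>lo)&(P[:,2]<hi)]; print(lo,len(S),S.mean(0).round(4),cv2.minAreaRect(S[:,:2].astype(np.float32)), cv2.boxPoints(cv2.minAreaRect(S[:,:2].astype(np.float32))).round(3).tolist())
    S=P[c&(P[:,2]>.2)&(P[:,2]<.245)&(abs(P[:,0]-.55)<.05)&(abs(P[:,1])<.05)]
    print('knob',len(S),S.mean(0),S.min(0),S.max(0),cv2.minAreaRect(S[:,:2].astype(np.float32)))
E
```

```text
scene0 corners [[0.4096, 0.1869, 0.15], [0.4676, -0.065, 0.15], [0.7032, -0.01, 0.15]]
0.145 3444 [0.5649 0.0699 0.1507] ((0.5567201972007751, 0.0891006663441658), (0.2475384622812271, 0.2748757004737854), 11.721639633178711) [[0.40799999237060547, 0.19900000095367432], [0.46299999952316284, -0.07100000232458115], [0.7059999704360962, -0.019999999552965164], [0.6499999761581421, 0.24899999797344208]]
0.172 550 [0.5245 0.0841 0.1767] ((0.5451596975326538, 0.11407891660928726), (0.290770560503006, 0.23842556774616241), 45.63231658935547) [[0.3580000102519989, 0.09399999678134918], [0.5289999842643738, -0.0729999989271164], [0.7319999933242798, 0.13500000536441803], [0.5619999766349792, 0.3009999990463257]]
0.21 161 [0.6088 0.038  0.2275] ((0.6128766536712646, 0.05064072459936142), (0.20565669238567352, 0.06170060858130455), 48.485103607177734) [[0.5220000147819519, -0.006000000052154064], [0.5680000185966492, -0.04699999839067459], [0.7039999961853027, 0.10700000077486038], [0.6579999923706055, 0.14800000190734863]]
knob 91 [ 0.55297609 -0.01111898  0.22384588] [ 0.53969166 -0.03471737
[... 716 characters left out ...]
3242798, 0.07400000095367432], [0.5329999923706055, -0.06800000369548798], [0.734000027179718, 0.18299999833106995], [0.5590000152587891, 0.3240000009536743]]
0.21 333 [0.6159 0.0923 0.2274] ((0.6028525829315186, 0.06353563815355301), (0.21116319298744202, 0.04523049667477608), 52.48543167114258) [[0.5210000276565552, -0.006000000052154064], [0.5559999942779541, -0.03400000184774399], [0.6850000023841858, 0.1340000033378601], [0.6489999890327454, 0.16099999845027924]]
knob 111 [0.54346646 0.00106552 0.22381584] [ 0.53674438 -0.02498011  0.20269476] [0.55517251 0.01858489 0.23566088] ((0.5448490977287292, -0.003984395414590836), (0.012859738431870937, 0.04444308206439018), 11.899748802185059)
```

```bash
cat >> h.py <<'E'
def rel(p,yaw=None,s=None):
    "rows numbers (m, deg) from measured pose to tool-down at p with jaw axis (tool y) yaw deg; tool x = down"
    s=s or env.read_state(); A=R.from_quat(s['tool_rot']); y=np.radians(yaw)
    Y=np.array([np.cos(y),np.sin(y),0]);X=np.array([0,0,-1.]);B=R.from_matrix(np.c_[X,Y,np.cross(X,Y)])
    return np.r_[A.inv().apply(np.array(p)-s['position']).round(4),np.degrees((A.inv()*B).as_rotvec()).round(2)]
def yaw():
    y=R.from_quat(env.read_state()['tool_rot']).as_matrix(); return np.degrees(np.arctan2(y[1,1],y[0,1]))
E
python3 - <<'E'
from h import *
print(yaw(), R.from_quat(env.read_state()['tool_rot']).as_matrix().round(3).tolist(), np.array(env.snapshot('wrist')['hand_eye']).round(3).tolist())
for y in (-168,12,102,-78): print(y,rel([.45,.03,.42],y))
E
```

```text
-64.97558242654488 [[-0.0, 0.423, -0.906], [0.002, -0.906, -0.423], [-1.0, -0.002, -0.0]] [[0.001, 0.303, -0.953, -0.134], [1.0, 0.002, 0.002, -0.0], [0.002, -0.953, -0.303, -0.077], [0.0, 0.0, 0.0, 1.0]]
-168 [-1.8070e-01 -4.8670e-01 -4.2040e-01  1.0303e+02  7.0000e-02  7.0000e-02]
12 [-1.807e-01 -4.867e-01 -4.204e-01 -7.697e+01 -7.000e-02  6.000e-02]
102 [-1.8070e-01 -4.8670e-01 -4.2040e-01 -1.6697e+02 -1.3000e-01 -0.0000e+00]
-78 [-0.1807 -0.4867 -0.4204 13.03   -0.      0.09  ]
```

```bash
python3 -m jog '[[-0.05,-0.02,-0.02,-8,0,0,0],[-0.09,-0.05,-0.05,-16,0,0,0],[-0.12,-0.09,-0.08,-24,0,0,0],[-0.16,-0.12,-0.11,-32,0,0,0],[-0.162,-0.16,-0.14,-40,0,0,0],[-0.162,-0.19,-0.17,-48,0,0,0],[-0.162,-0.23,-0.21,-56,0,0,0],[-0.162,-0.27,-0.24,-63,0,0,0],[-0.162,-0.3,-0.27,-70,0,0,0],[-0.162,-0.34,-0.305,-77,0,0,0]]'; python3 -c "
from h import *
print(yaw(),rel([.47,.05,.40],12))"
```

```text
time_s: 1.15
position: [0.4017, -0.1695, 0.4012]
tool_rot: [0.444, 0.55, -0.444, 0.551]
force: [0.6, 0.6, -0.1]
finger_gap: 0.0002
12.279256042181274 [ 0.0012  0.1134 -0.1999  0.28    0.01   -0.02  ]
```

```bash
python3 -m jog '[[0,0.02,-0.04,0,0,0,0],[0,0.04,-0.08,0,0,0,0],[0,0.065,-0.12,0,0,0,0],[0,0.09,-0.16,0,0,0,0],[0,0.113,-0.2,0,0,0,0],[0,0.113,-0.2,0,0,0,0],[0,0.113,-0.2,0,0,0,0],[0,0.113,-0.2,0,0,0,0],[0,0.113,-0.2,0,0,0,0],[0,0.113,-0.2,0,0,0,0]]'; python3 -c "
from h import *
st();snap('wrist','w1')"
```

```text
time_s: 2.15
position: [0.4704, 0.0466, 0.4013]
tool_rot: [0.446, 0.549, -0.445, 0.549]
force: [-0.1, -0.2, 1.2]
finger_gap: 0.0
{'time_s': 2.15, 'joints': [-0.1418, -0.2719, 1.7799, -0.0, 1.6335, -0.3494], 'qvel': [0.0067, 0.0019, -0.0013, 0.0011, 0.0011, 0.001], 'effort': [0.1233, -23.2375, -34.6446, 0.0036, 0.0007, -0.0015], 'position': [0.4704, 0.0466, 0.4013], 'tool_rot': [0.4455, 0.5491, -0.4455, 0.5492], 'force': [-0.1392, -0.1984, 1.2206], 'ft_torque': [-0.044, -0.0013, 0.0299], 'finger_gap': 0.0}
```

View pics/w1.png

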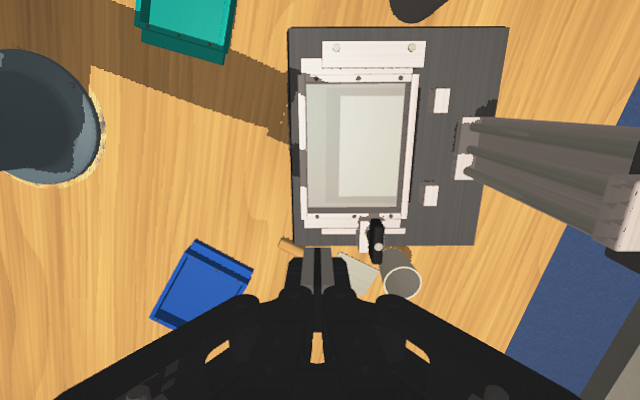

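The wrist view shows the deck with corners at (289,28), (508,28), (474,244) and (294,244), and the vat's rim at (303..415, 62..225). The stops are at (441,100) and (431,195), the knob at (376,240) and the lip at (373,53). I'll enlarge it.

Run:
```python
from h import *
a=cv2.imread('pics/w1.png')[25:260,280:480]
a=cv2.resize(a,None,fx=2.5,fy=2.5,interpolation=3);
k=cv2.resize(cv2.imread('pics/w1.png')[205:260,345:400],None,fx=5,fy=5,interpolation=3)
a=np.hstack([a,np.zeros((a.shape[0],k.shape[1],3),np.uint8)]);a[:k.shape[0],500:]=k
cv2.imwrite('pics/c2.png',a)
q=load('w1');P=cloud(q)
S=P[(P[:,2]>.146)&(P[:,2]<.154)&(P[:,0]>.36)&(P[:,0]<.75)&(abs(P[:,1]-.09)<.2)];print(len(S),np.median(S[:,2]),cv2.minAreaRect(S[:,:2].astype(np.float32)))
S=P[(P[:,2]>.213)&(P[:,2]<.245)&(abs(P[:,0]-.55)<.05)&(abs(P[:,1])<.04)];print(len(S),S.min(0),S.max(0),cv2.minAreaRect(S[:,:2].astype(np.float32)))
```

```text
29560 0.15030288270490041 ((0.5516672134399414, 0.09131520986557007), (0.2466021180152893, 0.2646923065185547), 11.809410095214844)
559 [ 0.53775075 -0.02906345  0.21303474] [0.55719126 0.01668734 0.23340306] ((0.5476365685462952, -0.006186923012137413), (0.012616157531738281, 0.045609500259160995), 11.664251327514648)
```

View pics/c2.png

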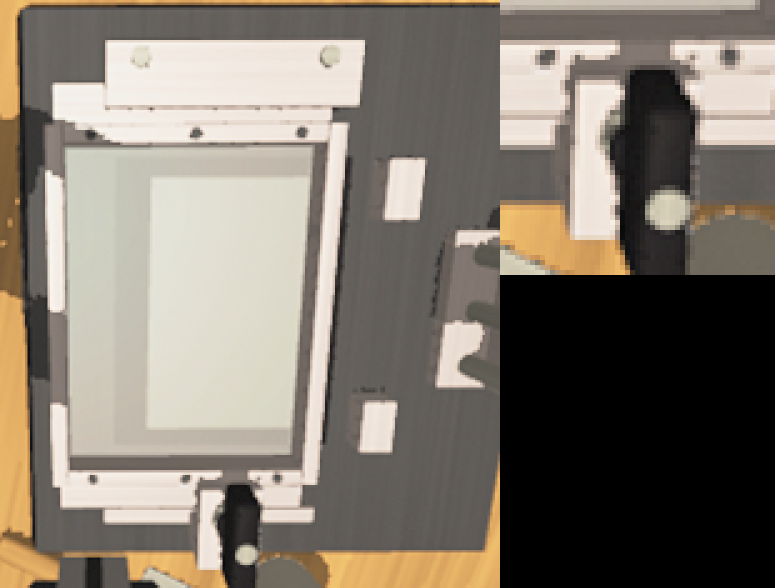

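Run:
```python
from h import *
q=load('w1');a=np.radians(11.8);c=np.array([.5517,.0913])
def f(n,x,y,z):
    p=pt(q,280+x/2.5,25+y/2.5,z);d=pt(q,280+x/2.5,25+y/2.5);e=p[:2]-c
    print(n,p.round(4),'depthz',d[2].round(3),'printer',np.round([e@[np.cos(a),np.sin(a)],e@[-np.sin(a),np.cos(a)]],4))
f('rearL',347,125,.178);f('rearR',316,483,.178);f('frontL',46,128,.178);f('frontR',56,483,.178)
f('stopL',388,188,.172);f('stopR',363,426,.172);f('stopLa',388,158,.172);f('stopLb',386,218,.172)
P=cloud(q);e=P[:,:2]-c;X=e@[np.cos(a),np.sin(a)];Y=e@[-np.sin(a),np.cos(a)]
for y0 in (-.03,0,.03,.05):
    m=(abs(Y-y0)<.006)&(P[:,2]>.174)&(P[:,2]<.184)&(abs(X)<.14); print('rim X',y0,X[m].min(),X[m].max(),np.median(P[m,2]))
for s in (1,-1):
    m=(abs(Y-s*.055)<.02)&(P[:,2]>.169)&(P[:,2]<.177)&(X>.045)&(X<.09); print('stop',X[m].min(),X[m].max(),Y[m].min(),Y[m].max())
m=(abs(X+.03)<.03)&(P[:,2]>.155)&(P[:,2]<.2);print('Y',Y[m].min(),Y[m].max())
```

```text
rearL [0.5534 0.1735 0.178 ] depthz 0.177 printer [0.0185 0.0802]
rearR [0.5875 0.0147 0.178 ] depthz 0.151 printer [ 0.0194 -0.0823]
frontL [0.4281 0.1463 0.178 ] depthz 0.178 printer [-0.1097  0.0791]
frontR [ 0.4629 -0.0113  0.178 ] depthz 0.177 printer [-0.1079 -0.0822]
stopL [0.5806 0.1533 0.172 ] depthz 0.171 printer [0.041  0.0547]
stopR [0.6035 0.0459 0.172 ] depthz 0.171 printer [ 0.0414 -0.055 ]
stopLa [0.5767 0.1652 0.172 ] depthz 0.165 printer [0.0396 0.0672]
stopLb [0.5838 0.1409 0.172 ] depthz 0.172 printer [0.0416 0.042 ]
rim X -0.03 -0.10997049671038896 0.10176947385344595 0.17766417823018765
rim X 0 -0.10947700670614682 0.10130065781328686 0.1779100247639055
rim X 0.03 -0.11015960903431515 0.10134518478719305 0.17772034983781954
rim X 0.05 -0.11083665459466122 0.04693366878909829 0.17771378264569648
stop 0.04503391736017203 0.05646008029464617 0.0410581654488789 0.06748524764212133
stop 0.04501611268484571 0.05696895906933985 -0.06925006522614276 -0.04266971102337707
Y -0.12166551935624113 0.1146123189217043
```

```bash
python3 -c "
from h import *
print(rel([.402,.060,.17],11.8))"
```

```text
[ 0.2314 -0.0643 -0.0272  0.11    0.01   -0.01  ]
```

```bash
python3 -m jog '[[0.02,-0.03,-0.015,0.1,0,0,0],[0.05,-0.064,-0.027,0.1,0,0,0],[0.09,-0.064,-0.027,0.1,0,0,0],[0.13,-0.064,-0.027,0.1,0,0,0],[0.17,-0.064,-0.027,0.1,0,0,0],[0.2,-0.064,-0.027,0.1,0,0,0],[0.22,-0.064,-0.027,0.1,0,0,0],[0.231,-0.064,-0.027,0.1,0,0,0],[0.231,-0.064,-0.027,0.1,0,0,0],[0.231,-0.064,-0.027,0.1,0,0,0]]'; python3 -c "
from h import *
st();print(rel([.402,.060,.17],11.8))"
```

```text
time_s: 3.2
position: [0.403, 0.0605, 0.1713]
tool_rot: [0.446, 0.549, -0.445, 0.55]
force: [0.6, -0.3, -0.1]
finger_gap: 0.0002
{'time_s': 3.2, 'joints': [-0.1309, -0.2893, 2.2123, 0.0, 1.217, -0.3387], 'qvel': [0.0066, -0.0115, -0.0133, -0.0001, -0.0012, 0.0006], 'effort': [-0.029, -18.1212, -30.0733, -0.0012, 0.0162, -0.0003], 'position': [0.403, 0.0605, 0.1713], 'tool_rot': [0.4458, 0.5486, -0.4452, 0.5496], 'force': [0.5758, -0.2889, -0.131], 'ft_torque': [0.0186, -0.0363, 0.0604], 'finger_gap': 0.0002}
[ 0.0013 -0.0011  0.0003  0.1     0.03   -0.09  ]
```

```bash
python3 -m jog '[[0,0.004,0,0,0,0,0],[0,0.008,0,0,0,0,0],[0,0.012,0,0,0,0,0],[0,0.016,0,0,0,0,0],[0,0.02,0,0,0,0,0],[0,0.024,0,0,0,0,0],[0,0.027,0,0,0,0,0],[0,0.03,0,0,0,0,0],[0,0.033,0,0,0,0,0],[0,0.036,0,0,0,0,0]]'
```

```text
time_s: 4.2
position: [0.4367, 0.0682, 0.1702]
tool_rot: [0.444, 0.55, -0.446, 0.548]
force: [-5.4, -0.8, 3.3]
finger_gap: 0.0001
```

```bash
python3 -m jog '[[0,0.001,0,0,0,0,0],[0,0.002,0,0,0,0,0],[0,0.003,0,0,0,0,0],[0,0.004,0,0,0,0,0],[0,0.005,0,0,0,0,0],[0,0.006,0,0,0,0,0],[0,0.007,0,0,0,0,0],[0,0.008,0,0,0,0,0],[0,0.009,0,0,0,0,0],[0,0.0095,0,0,0,0,0]]'; python3 -c "
from h import *
st()"
```

```text
time_s: 5.2
position: [0.4461, 0.0701, 0.1702]
tool_rot: [0.445, 0.55, -0.446, 0.549]
force: [-5.2, -1.8, 3.9]
finger_gap: 0.0007
{'time_s': 5.2, 'joints': [-0.0958, -0.1582, 2.1074, -0.0006, 1.1948, -0.3039], 'qvel': [0.0021, 0.0143, -0.0107, -0.0038, 0.0016, 0.0042], 'effort': [0.0842, -22.6716, -31.3323, 0.3549, -1.2775, -0.0001], 'position': [0.4461, 0.0701, 0.1702], 'tool_rot': [0.4447, 0.5499, -0.446, 0.5487], 'force': [-5.2453, -1.7605, 3.931], 'ft_torque': [-0.1704, 0.8023, 0.0435], 'finger_gap': 0.0007}
```

```bash
python3 -m jog '[[0,0.0003,0,0,0,0,0],[0,0.0006,0,0,0,0,0],[0,0.0009,0,0,0,0,0],[0,0.0012,0,0,0,0,0],[0,0.0015,0,0,0,0,0],[0,0.0018,0,0,0,0,0],[0,0.0021,0,0,0,0,0],[0,0.0024,0,0,0,0,0],[0,0.0027,0,0,0,0,0],[0,0.003,0,0,0,0,0]]'
```

```text
time_s: 6.2
position: [0.449, 0.0707, 0.1701]
tool_rot: [0.445, 0.55, -0.446, 0.549]
force: [-5.5, -1.1, 3.9]
finger_gap: 0.0001
```

```bash
python3 -m jog '[[0,0.0002,0,0,0,0,0],[0,0.0004,0,0,0,0,0],[0,0.0006,0,0,0,0,0],[0,0.0008,0,0,0,0,0],[0,0.001,0,0,0,0,0],[0,0.0012,0,0,0,0,0],[0,0.0014,0,0,0,0,0],[0,0.0016,0,0,0,0,0],[0,0.0018,0,0,0,0,0],[0,0.002,0,0,0,0,0]]'
```

```text
time_s: 7.2
position: [0.4509, 0.0712, 0.1701]
tool_rot: [0.445, 0.55, -0.446, 0.549]
force: [-5.9, -0.7, 4.0]
finger_gap: 0.0005
```

```bash
python3 -m jog '[[0,0.0002,0,0,0,0,0],[0,0.0004,0,0,0,0,0],[0,0.0006,0,0,0,0,0],[0,0.0008,0,0,0,0,0],[0,0.001,0,0,0,0,0],[0,0.0012,0,0,0,0,0],[0,0.0014,0,0,0,0,0],[0,0.0016,0,0,0,0,0],[0,0.0018,0,0,0,0,0],[0,0.002,0,0,0,0,0]]'
```

```text
time_s: 8.2
position: [0.4518, 0.0713, 0.1701]
tool_rot: [0.443, 0.551, -0.447, 0.548]
force: [-11.7, -3.2, 9.2]
finger_gap: -0.0
```

```bash
python3 -m jog '[[0,0.0001,0,0,0,0,0],[0,0.0002,0,0,0,0,0],[0,0.0003,0,0,0,0,0],[0,0.0004,0,0,0,0,0],[0,0.0005,0,0,0,0,0],[0,0.0006,0,0,0,0,0],[0,0.0006,0,0,0,0,0],[0,0.0006,0,0,0,0,0],[0,0.0006,0,0,0,0,0],[0,0.0006,0,0,0,0,0]]'; python3 -c "
from h import *
st()"
```

```text
time_s: 9.2
position: [0.4518, 0.0713, 0.1701]
tool_rot: [0.443, 0.551, -0.447, 0.548]
force: [-14.5, -3.5, 9.8]
finger_gap: -0.0004
{'time_s': 9.2, 'joints': [-0.0909, -0.1386, 2.0904, -0.0024, 1.1976, -0.2988], 'qvel': [0.0001, -0.0012, -0.0007, 0.0014, -0.0005, -0.0], 'effort': [0.5344, -21.3182, -32.3447, 1.0059, -3.1957, -0.0073], 'position': [0.4518, 0.0713, 0.1701], 'tool_rot': [0.443, 0.5512, -0.4474, 0.5475], 'force': [-14.4724, -3.5176, 9.8061], 'ft_torque': [-0.5011, 2.1301, -0.0517], 'finger_gap': -0.0004}
```

The resistance climbed to about 15 N with no further motion, so the vat is home. I'll retreat, rise, open the gripper and go above the knob.

```bash
python3 -m jog '[[0,-0.02,0,0,0,0,0],[-0.005,-0.045,0,0,0,0,0],[-0.05,-0.045,0,0,0,0,20],[-0.095,-0.045,0.01,0,0,0,100],[-0.14,-0.03,0.02,0,0,0,100],[-0.16,0.0,0.045,0,0,0,100],[-0.16,0.03,0.07,0,0,0,100],[-0.16,0.06,0.09,0,0,0,100],[-0.16,0.077,0.0955,0,0,0,100],[-0.16,0.077,0.0955,0,0,0,100]]'
python3 - <<'E'
from h import *
q=snap('wrist','w2');st();snap('side','s2')
q=load('w2');a=np.radians(11.8);c=np.array([.5517,.0913])
P=cloud(q);e=P[:,:2]-c;X=e@[np.cos(a),np.sin(a)];Y=e@[-np.sin(a),np.cos(a)]
for y0 in (-.03,0,.03):
    m=(abs(Y-y0)<.006)&(P[:,2]>.172)&(P[:,2]<.186)&(X<.052)&(X>-.13); print('rim X',y0,m.sum(),X[m].min() if m.any() else 0,X[m].max() if m.any() else 0)
S=P[(P[:,2]>.213)&(P[:,2]<.245)&(abs(P[:,0]-.55)<.05)&(abs(P[:,1])<.04)];
if len(S)>5: print(len(S),S.min(0),S.max(0),cv2.minAreaRect(S[:,:2].astype(np.float32)))
print(rel([.5476,-.0062,.207],11.7))
a=cv2.imread('pics/side0.png')
cv2.imwrite('pics/c3.png',np.vstack([cv2.resize(cv2.imread('pics/w2.png'),(480,300)),cv2.resize(cv2.imread('pics/s2.png'),(480,300))]))
E
```

```text
time_s: 10.2
position: [0.5508, -0.0064, 0.3295]
tool_rot: [0.446, 0.549, -0.446, 0.549]
force: [0.2, 0.5, -0.9]
finger_gap: 0.0851
{'time_s': 10.25, 'joints': [-0.2172, -0.053, 1.7135, 0.0002, 1.4821, -0.4251], 'qvel': [0.0082, -0.0421, 0.0337, -0.0003, 0.0078, -0.0014], 'effort': [-0.4338, -30.7053, -34.6541, -0.0066, -0.0882, 0.0045], 'position': [0.5497, -0.006, 0.3296], 'tool_rot': [0.4453, 0.5495, -0.4455, 0.5488], 'force': [0.3288, -0.3573, -0.2738], 'ft_torque': [-0.0009, 0.0095, -0.0336], 'finger_gap': 0.0852}
rim X -0.03 278 -0.09007266488342183 0.04092520890010505
rim X 0 310 -0.09003577544599752 0.04074799761390653
rim X 0.03 347 -0.08989294968504684 0.040727833273284296
863 [ 0.53804398 -0.02879848  0.21319227] [0.55752211 0.01663315 0.2331069 ] ((0.5477076172828674, -0.005867471918463707), (0.011439286172389984, 0.04518425092101097), 11.798084259033203)
[ 0.1228 -0.0015  0.0003  0.23   -0.03    0.04  ]
```

View pics/c3.png

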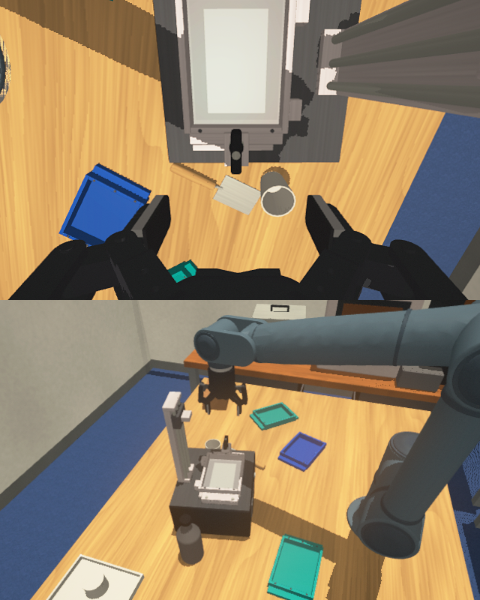

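The wrist picture (upper half) shows the knob straight ahead between the open jaws at (236,148). The rim measures level with the stop face, both at x' = 0.041, so the vat is home. In the side view the arm is well clear of the column. Next I'll descend.

```bash
python3 -m jog '[[0.02,-0.001,0,0.2,0,0,100],[0.04,-0.001,0,0.2,0,0,100],[0.06,-0.001,0,0.2,0,0,100],[0.075,-0.001,0,0.2,0,0,100],[0.085,-0.001,0,0.2,0,0,80],[0.085,-0.001,0,0.2,0,0,60],[0.085,-0.001,0,0.2,0,0,50],[0.085,-0.001,0,0.2,0,0,50],[0.085,-0.001,0,0.2,0,0,50],[0.085,-0.001,0,0.2,0,0,50]]'; python3 -c "
from h import *
st();print(yaw(),rel([.5477,-.006,.208],11.75))"
```

```text
time_s: 11.3
position: [0.5487, -0.0061, 0.2459]
tool_rot: [0.447, 0.548, -0.446, 0.549]
force: [-0.4, 0.1, -0.4]
finger_gap: 0.0428
{'time_s': 11.3, 'joints': [-0.2177, 0.0015, 1.8124, 0.0, 1.3265, -0.4224], 'qvel': [-0.0003, -0.0011, 0.004, -0.0009, 0.0019, 0.0007], 'effort': [0.0054, -32.6281, -32.5579, 0.0001, -0.0025, 0.0], 'position': [0.5487, -0.0061, 0.2459], 'tool_rot': [0.4465, 0.5481, -0.4461, 0.5488], 'force': [-0.3702, 0.1202, -0.3607], 'ft_torque': [-0.0468, 0.0112, 0.035], 'finger_gap': 0.0428}
11.726914818195167 [ 0.0379 -0.001  -0.0003 -0.02    0.03   -0.06  ]
```

```bash
python3 -m jog '[[0.01,-0.001,0,0,0,0,50],[0.02,-0.001,0,0,0,0,50],[0.03,-0.001,0,0,0,0,50],[0.038,-0.001,0,0,0,0,50],[0.038,-0.001,0,0,0,0,50],[0.038,-0.001,0,0,0,0,30],[0.038,-0.001,0,0,0,0,0],[0.038,-0.001,0,0,0,0,0],[0.038,-0.001,0,0,0,0,0],[0.038,-0.001,0,0,0,0,0]]'; python3 -c "
from h import *
st();print(yaw())"
```

```text
time_s: 12.3
position: [0.5482, -0.0062, 0.208]
tool_rot: [0.447, 0.548, -0.446, 0.549]
force: [3.7, 1.3, -0.0]
finger_gap: 0.0111
{'time_s': 12.3, 'joints': [-0.2183, 0.0367, 1.8483, 0.0005, 1.2539, -0.4231], 'qvel': [-0.0018, 0.0021, -0.0005, 0.0082, 0.0008, -0.0133], 'effort': [-0.6192, -32.8079, -29.6357, -0.4562, 0.9294, 0.0021], 'position': [0.5482, -0.0062, 0.208], 'tool_rot': [0.4469, 0.5477, -0.4457, 0.5492], 'force': [3.6981, 1.3176, -0.0407], 'ft_torque': [0.16, -0.5819, -0.09], 'finger_gap': 0.0111}
11.725795685024416
```

```bash
python3 -m jog '[[0,0.0003,0,1.2,0,0,0],[0,0.0005,0,2.4,0,0,0],[0.0001,0.0005,0,3.6,0,0,0],[0.0001,0.0005,0,4.8,0,0,0],[0.0001,0.0005,0,6,0,0,0],[0.0002,0.0005,0,7.2,0,0,0],[0.0002,0.0005,0,8.4,0,0,0],[0.0002,0.0005,0,9.6,0,0,0],[0.0003,0.0005,0,10.8,0,0,0],[0.0003,0.0005,0,12,0,0,0]]'
cat > t.py <<'E'
from h import *
s=env.read_state();print('yaw %.2f'%yaw(),'tz',np.round(s['ft_torque'],3),'F',np.round(s['force'],1),'p',np.round(s['position'],4),'eff6 %.3f'%s['effort'][5],'j6 %.2f'%np.degrees(s['joints'][5]),s['finger_gap'].__round__(4))
E
python3 t.py
```

```text
time_s: 13.3
position: [0.5483, -0.0061, 0.2076]
tool_rot: [0.502, 0.498, -0.501, 0.499]
force: [3.9, 1.5, 4.8]
finger_gap: 0.0109
yaw -0.38 tz [ 0.249 -0.569  0.041] F [3.9 1.5 4.8] p [ 0.5483 -0.0061  0.2076] eff6 -0.174 j6 -12.12 0.0109
```

```bash
python3 -m jog '[[0,0.0003,0,0.5,0,0,0],[0,0.0003,0,1,0,0,0],[0,0.0003,0,1.5,0,0,0],[0,0.0003,0,2,0,0,0],[0,0.0003,0,2.5,0,0,0],[0,0.0003,0,3,0,0,0],[0,0.0003,0,3.5,0,0,0],[0.0001,0.0003,0,4,0,0,0],[0.0001,0.0003,0,4.5,0,0,0],[0.0001,0.0003,0,5,0,0,0]]'; python3 t.py
```

```text
time_s: 14.3
position: [0.5484, -0.0061, 0.2074]
tool_rot: [0.523, 0.476, -0.523, 0.476]
force: [2.8, 0.9, 5.3]
finger_gap: 0.0113
yaw -5.35 tz [ 0.204 -0.442 -0.071] F [2.8 0.9 5.3] p [ 0.5484 -0.0061  0.2074] eff6 -0.073 j6 -7.14 0.0113
```

```bash
python3 -m jog '[[0,0,0,0.4,0,0,0],[0,0,0,0.8,0,0,0],[0,0,0,1.2,0,0,0],[0,0,0,1.6,0,0,0],[0,0,0,2,0,0,0],[0,0,0,2.4,0,0,0],[0,0,0,2.8,0,0,0],[0.0001,0,0,3.2,0,0,0],[0.0001,0,0,3.6,0,0,0],[0.0001,0,0,4,0,0,0]]'; python3 t.py
```

```text
time_s: 15.3
position: [0.5484, -0.0061, 0.2074]
tool_rot: [0.539, 0.457, -0.539, 0.458]
force: [2.1, 2.1, 5.6]
finger_gap: 0.0109
yaw -9.34 tz [ 0.198 -0.496  0.01 ] F [2.1 2.1 5.6] p [ 0.5484 -0.0061  0.2074] eff6 -0.067 j6 -3.15 0.0109
```

```bash
python3 -m jog '[[0,0,0,0.4,0,0,0],[0,0,0,0.8,0,0,0],[0,0,0,1.2,0,0,0],[0,0,0,1.6,0,0,0],[0,0,0,2,0,0,0],[0,0,0,2.4,0,0,0],[0,0,0,2.8,0,0,0],[0.0001,0,0,3.2,0,0,0],[0.0001,0,0,3.6,0,0,0],[0.0001,0,0,4,0,0,0]]'; python3 t.py
```

```text
time_s: 16.3
position: [0.5484, -0.0061, 0.2072]
tool_rot: [0.555, 0.438, -0.555, 0.439]
force: [2.8, 1.2, 4.7]
finger_gap: 0.011
yaw -13.34 tz [ 0.297 -0.522  0.014] F [2.8 1.2 4.7] p [ 0.5484 -0.0061  0.2072] eff6 -0.063 j6 0.85 0.011
```

```bash
python3 -m jog '[[0,0,0,0.4,0,0,0],[0,0,0,0.8,0,0,0],[0,0,0,1.2,0,0,0],[0,0,0,1.6,0,0,0],[0,0,0,2,0,0,0],[0,0,0,2.4,0,0,0],[0,0,0,2.8,0,0,0],[0.0001,0,0,3.2,0,0,0],[0.0001,0,0,3.6,0,0,0],[0.0001,0,0,4,0,0,0]]'; python3 t.py
```

```text
time_s: 17.3
position: [0.5484, -0.0061, 0.2072]
tool_rot: [0.57, 0.419, -0.569, 0.419]
force: [2.8, 0.9, 5.3]
finger_gap: 0.011
yaw -17.28 tz [ 0.258 -0.451  0.32 ] F [2.8 0.9 5.3] p [ 0.5484 -0.0061  0.2072] eff6 0.268 j6 4.80 0.011
```

```bash
python3 -m jog '[[0,0,0,0.4,0,0,0],[0,0,0,0.8,0,0,0],[0,0,0,1.2,0,0,0],[0,0,0,1.6,0,0,0],[0,0,0,2,0,0,0],[0,0,0,2.4,0,0,0],[0,0,0,2.8,0,0,0],[0.0001,0,0,3.2,0,0,0],[0.0001,0,0,3.6,0,0,0],[0.0001,0,0,4,0,0,0]]'; python3 t.py
```

```text
time_s: 18.3
position: [0.5485, -0.0061, 0.2072]
tool_rot: [0.584, 0.399, -0.584, 0.399]
force: [2.8, 1.1, 6.5]
finger_gap: 0.011
yaw -21.28 tz [ 0.264 -0.451  0.385] F [2.8 1.1 6.5] p [ 0.5485 -0.0061  0.2072] eff6 0.276 j6 8.80 0.011
```

Snug came between yaw -13.3° and -17.3°: j6 effort jumped from -0.06 to 0.27 and tz from 0.01 to 0.32. I'll take -15.3°, so the target is about -45.3°.

```bash
python3 -m jog '[[0,0,0,1,0,0,0],[0,0,0,2,0,0,0],[0.0001,0,0,3,0,0,0],[0.0001,0,0,4,0,0,0],[0.0001,0,0,5,0,0,0],[0.0002,0,0,6,0,0,0],[0.0002,0,0,7,0,0,0],[0.0002,0,0,8,0,0,0],[0.0003,0,0,9,0,0,0],[0.0003,0,0,10,0,0,0]]'; python3 t.py
```

```text
time_s: 19.3
position: [0.5485, -0.0061, 0.2073]
tool_rot: [0.617, 0.346, -0.616, 0.347]
force: [1.6, 1.4, 7.8]
finger_gap: 0.011
yaw -31.30 tz [ 0.295 -0.33   0.409] F [1.6 1.4 7.8] p [ 0.5485 -0.0061  0.2073] eff6 0.213 j6 18.82 0.011
```

```bash
python3 -m jog '[[0,0,0,1.5,0,0,0],[0,0,0,3,0,0,0],[0,0,0,4.5,0,0,0],[0,0,0,6,0,0,0],[0,0,0,7.5,0,0,0],[0,0,0,9,0,0,0],[0,0,0,10.5,0,0,0],[0,0,0,12,0,0,0],[0,0,0,13.3,0,0,0],[0,0,0,14.2,0,0,0]]'; python3 t.py
```

```text
time_s: 20.3
position: [0.5486, -0.0061, 0.2074]
tool_rot: [0.655, 0.267, -0.654, 0.268]
force: [2.3, 1.1, 7.9]
finger_gap: 0.0112
yaw -45.50 tz [ 0.32  -0.319  0.445] F [2.3 1.1 7.9] p [ 0.5486 -0.0061  0.2074] eff6 0.284 j6 33.02 0.0112
```

```bash
python3 -m jog '[[0,0,0,0,0,0,50],[0,0,0,0,0,0,50],[0,0,0,0,0,0,50],[0,0,0,0,0,0,50],[-0.02,0,0,0,0,0,50],[-0.05,0,0,0,0,0,50],[-0.08,0,0,0,0,0,50],[-0.11,0,0,0,0,0,50],[-0.13,0,0,0,0,0,50],[-0.13,0,0,0,0,0,50]]'; python3 t.py
python3 - <<'E'
from h import *
snap('wrist','w3');snap('scene','e3');snap('side','s3')
a=np.radians(11.8);c=np.array([.5517,.0913])
for n in ['w3','s3','e3']:
    q=load(n);P=cloud(q)
    S=P[(P[:,2]>.213)&(P[:,2]<.24)&(abs(P[:,0]-.548)<.03)&(abs(P[:,1]+.006)<.03)]
    if len(S)>5: print(n,len(S),S.max(0),cv2.minAreaRect(S[:,:2].astype(np.float32)))
    e=P[:,:2]-c;X=e@[np.cos(a),np.sin(a)];Y=e@[-np.sin(a),np.cos(a)]
    for y0 in (-.03,.03):
        m=(abs(Y-y0)<.006)&(P[:,2]>.172)&(P[:,2]<.186)&(X<.052)&(X>-.13)
        if m.sum()>5: print('rim',y0,X[m].min(),X[m].max())
cv2.imwrite('pics/c4.png',np.vstack([cv2.resize(cv2.imread('pics/w3.png'),(480,300)),cv2.resize(cv2.imread('pics/e3.png'),(480,300))]))
E
```

```text
time_s: 21.3
position: [0.5493, -0.0064, 0.3396]
tool_rot: [0.656, 0.267, -0.653, 0.269]
force: [0.3, -0.2, -0.4]
finger_gap: 0.0428
yaw -45.48 tz [ 0.03   0.013 -0.006] F [ 0.3 -0.2 -0.4] p [ 0.5493 -0.0064  0.3396] eff6 0.000 j6 32.99 0.0428
w3 801 [0.56652595 0.01262162 0.23296034] ((0.5475051403045654, -0.006438525393605232), (0.046086110174655914, 0.011677086353302002), 44.65098571777344)
rim -0.03 -0.08964778381146969 0.03984177263244749
rim 0.03 -0.08987628866930619 0.040409025790660406
s3 140 [0.56396039 0.01561199 0.23429605] ((0.5462538003921509, -0.004816696047782898), (0.04466395825147629, 0.015828819945454597), 41.901039123535156)
rim -0.03 -0.0892307791875899 0.04195792550355968
rim 0.03 -0.08980060642944684 0.04083096498345758
e3 94 [0.56878737 0.0106     0.23327006] ((0.5511128902435303, -0.007909461855888367), (0.04441504180431366, 0.014054092578589916), 47.82535171508789)
rim -0.03 -0.08640444596784129 0.04331020317803616
rim 0.03 -0.08632740609151912 0.043676995053097946
```

View pics/c4.png

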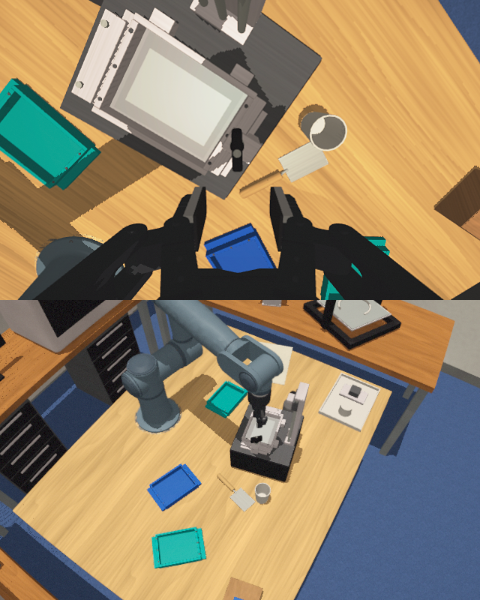

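The wrist view shows the knob (237,148) released and turned, the vat still against its stops, and the beaker and scraper untouched. The gripper is clear, so I'll hand in.

```bash
python3 -c "
from rig import env
print(env.hand_in())"
```

```text
the job is handed in; nothing more can be done
None
```

The vat is home against its rear stops and the clamp knob is tightened about 30° past snug. I released the knob and handed the job in at about 21 s of the 72 s allowed.

- **Vat:** I pushed it about 21 mm until it stopped moving, with the force settling at about 18 N total (15 N along the push). In the wrist camera its rear edge then sat level with the stop faces, and it measured the same to within about 1 mm after the clamping. The scene camera read about 3 mm further back, at both ends of the vat, which I put down to calibration.
- **Knob:** Between tool angles of -13.3° and -17.3°, the moment jumped from about 0.01 to 0.32 N m. I took snug as -15.3° and stopped at -45.5°, so the extra turn is 30° give or take 2°. After release the camera showed the wing turned 57.1° in all, against 57.2° for the tool, so it stayed where I left it.
- **Surroundings:** The beaker and scraper look untouched in the last pictures. I did not check the bottle after the turn, but the arm never came near it. The gripper was about 10 cm above the knob with no contact force when I handed in.

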